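# Carry the loaded firing rack on the fork to the torch tripod

## Robot

A 6-joint arm with a two-finger parallel gripper is mounted at the origin on the work surface. World frame = base frame: x ahead of the robot, y to its left, z up, the work surface at z = 0. Lengths are in m, angles in degrees, forces in N, time in s.
With the tool pointing down it reaches from about 0.4 to 0.825 m from the base axis. Payload 7 kg.
Tool frame: the origin (TCP) lies midway between the tips of the shut fingers; the grasp point (between the pads) lies 19 mm behind it; z points along the fingers, x is the direction in which the jaws open and shut, and the axes are right-handed (so a half turn about z gives the same grasp; the last joint's range is limited). The gripper opens to 88 mm and grips with 3 to 60 N. Pads are 19 mm wide; open, the fingers measure 130 mm over their backs; the gripper's body (78 mm by 193 mm) begins 47 mm behind the grasp point.
Start: joints at [89.846, 20.546, 0.682, 0, -70.136, -16.507], TCP at [0.194, 0.647, 0.227] pointing down, gripper open.
Joint ranges: [-176.03, 176.03], [-82.01, 121.73], [-58.28, 71.71], [-173.87, 95.51], [-174.79, -0.11], [-173.66, 173.66]. Speed limits (degrees/s): [136.94, 136.94, 172.46, 180, 180, 180].

## Interface

Orientations are given as [roll, pitch, yaw] about the fixed x, y, z axes, in that order (R = Rz(yaw) Ry(pitch) Rx(roll)).
In Python, from plant import * gives the robot as it stands. The module is installed in compiled form; this text tells all that it offers.
- The arm moves only by the shell command python3 -m pendant 'ROWS' [OPENING]. ROWS is JSON, a list that holds one entry, the list of rows, each a list of 6 numbers: the shift along the world's x, y, z in mm, then the turn, a rotation vector about the world's x, y, z in degrees. A call has 1 to 10 rows; each row is the pose to reach, as a shift and turn from the pose commanded when the call began; what a row does not reach only later rows make up. A row lasts 1/8 s, in which the tool goes at most 62.5 mm and 10.7 degrees, less where a joint would pass 70% of its speed; a pose out of reach is approached as far as the arm can. A call with a gripper value outside its range is refused whole. OPENING is the closure, from -1 (fully open) to 1 (shut), set as the call begins (- or left out, the last holds). The fingers move at their own pace and stop on an object; the grip force is fixed at half the most. Time passes only in rows, so rows that repeat a pose let the fingers close. It gives the time, the measured TCP pose, the force and the opening at its end, in the units of the state.
- get_obs(): the state, without advancing time (a new reading comes with each control period).
- snapshot(name): name is "scene" or "top"; returns a dict with "pixels" (480x640x3 uint8, red, green, blue), "depth" (480x640 float32, m along the optical axis (not along the pixel's ray), 0 where there is no reading), "fx", "fy", "cx", "cy" (pixels), "pose" (4x4, takes a point from camera to world coordinates). Camera axes: x right, y down, z forward; pixel columns grow to the right and rows downward; lengths in m; the calibration is good to about 2 mm. A picture is of the moment at which its call begins.
- close_job(): hands the job in, once; it reports no verdict.
The state is a dict: "clock": time; "joint_pos": joint angles; "qvel": joint speeds; "tau": joint torques, N m; "tool_pos": TCP position; "orientation": TCP orientation; "force": force on the tool from outside, world axes, zero at the start; "moment": the same for the moment, N m; "opening": finger opening in m.
Only numpy, scipy, OpenCV 4.12 (cv2) and the standard library are available. Lean on these libraries where they do the work, as an engineer would, in place of code of your own. Each camera call takes 0.05 s, during which the arm holds its last target. There are 200 camera calls.

## Task

Take the firing fork from its rest, slide it under the mesh firing rack on the firebrick and carry the rack, with the copper dish lying loose on it, level to the tripod; set it down gently in the middle of the gauze so that the dish is still on the middle of the rack. Touch rack and dish with the fork only, and never let them tip. Draw the fork out, put it back in its rest as it was, and leave everything else on the bench alone.

Things in the scene. Friction and masses are not known exactly. Their poses are not given: they have to be found in the camera images.
- fork: firing fork: flat two-pronged steel fork with a wooden handle, 222 mm long, 0.13 kg. Origin mid-handle; x to the prong tips, z square to the flat (up when carried level). Handle 18 mm wide (y), 20 mm deep (z), flat sides, x = -47 to +41 mm; shank 12 mm wide, 6 mm thick to x = 77; all centred on z = 0. Balances at about x = 75 mm. It starts in its rest, sloping 40 degrees, prongs down, handle high, towards the robot.
- fork_tip (a point): point midway between the fork's two prong tips (fork x = 175 mm). The prongs are flat, 4 mm thick, 10 mm wide, 88 mm long, 40 mm over both with a 20 mm gap; a yoke 40 mm wide joins them at fork x = 77 to 89 mm
- rest: the fork's rest, fixed: steel base plate 190 x 76 mm, 6 mm thick, an upright lip at its far end, and a cross bar between two splayed posts that cradles the fork's shank. Origin on the bench under the plate, x to the lip (the way the prongs point), z up. Lower the fork in from straight above, sloping 40 degrees; it may be let go up to 15 mm short of the lip, but not with the prongs on top of the lip.
- rest_handle (a point): where the fork's origin lies when the fork is home: 69 mm behind the rest's origin, 120 mm above the bench. The bar is 51 mm nearer the lip than this, 8 mm thick, its top 82 mm up, under the shank 118 mm back from the prong tips; its two 8 mm posts stand 20 mm apart inside, splaying to 40 mm at their tops, 108 mm up
- rest_toe (a point): where the point midway between the prong tips lies when the fork is home: 65 mm ahead of the rest's origin, 8 mm above the bench. The prong tips stand on the plate against the lip just beyond this point (5 mm thick, 66 mm wide, its top 22 mm above the bench)
- brick: pale firebrick, fixed, 230 x 114 x 64 mm high, long side along its x. Origin on the bench under the spot where the firing rack starts; the brick runs from x = -55 (near end) to +175 mm and y = -57 to +57 mm
- rack: firing rack, loose, about 0.07 kg: a bridge of steel mesh on the near end of the brick. Origin under its middle, level with its feet. Top 80 (x) by 76 mm (y), underside 26 mm and upper face 29 mm above the feet; 3 mm walls along both y sides, 70 mm apart inside, feet turned out to 96 mm overall. Open at both x ends for the prongs, which go in under the top along x; its -x end faces the robot. z up.
- dish: the piece to be fired: a round shallow copper dish with a pale coat in its middle, 60 mm across, 8 mm high, about 0.05 kg, lying loose on the middle of the rack. Origin at the middle of its underside
- tripod: torch-firing tripod, fixed: three thin legs, a square wire gauze 126 x 126 mm on top, 90 mm above the bench, with a white ceramic round 76 mm across in the middle. Origin on the bench under its middle, z up
- gauze (a point): middle of the gauze, on its upper face, 90 mm above the bench
- spare_dish: a bare copper dish, 60 mm across, on the far end of the brick: leave alone
- jar: small amber glass jar with a black cap, 60 mm across, 75 mm high: leave alone
- hammer: hammer lying on the bench to the right, 240 mm long, about 30 mm high: leave alone
- doming_block: steel doming block, a 56 mm cube with hollows: leave alone
- bowl: steel bowl, 110 mm across, 45 mm high: leave alone
- torch: hand torch standing on its gas can, 72 mm across, 165 mm high: leave alone

How it is judged:
By the outcome, as a careful person would: the job done as asked, in the order asked, and still so for the second after the job is handed in, with the robot touching nothing.
It also fails if it takes over 72 s, if anything falls off the work surface, if the arm or the gripper's body presses on something with over 40 N, if the wrist force passes 120 N, or if a joint passes its speed limit or range.

## Working session

There is one attempt and no reset: what is moved stays moved. The work goes in short steps, Python scripts to look and compute and a shell command to move; the robot and the scene stay as the last step left them, time stands still between calls to the robot, and variables do not carry over. Pictures are saved under pics/ and viewed, about 8 in all and at most 12, crops included, and the job is handed in when it is done.

```bash
mkdir -p pics
cat > h.py <<'E'
from plant import *
import numpy as np, cv2
def snap(n,f):
    s=snapshot(n); cv2.imwrite('pics/'+f+'.png',s['pixels'][:,:,::-1]); np.savez('pics/'+f+'.npz',**s); return s
def pts(s):
    d=s['depth'];v,u=np.mgrid[:480,:640]
    P=np.stack([(u-s['cx'])/s['fx']*d,(v-s['cy'])/s['fy']*d,d],-1)
    T=s['pose'];return P@T[:3,:3].T+T[:3,3]
E
python3 - <<'E'
from h import *
for n in('scene','top'):
    s=snap(n,n+'0');print(n,s['fx'],s['cx'],s['cy'],s['pose'].round(3).tolist())
o=get_obs();print(o)
E
```

```text
scene 529.156461338472 319.6379885551681 239.73669835999266 [[-0.408, 0.592, -0.695, 1.501], [0.913, 0.275, -0.302, 0.382], [0.012, -0.757, -0.653, 0.933], [0.0, 0.0, 0.0, 1.0]]
top 535.3267147639616 328.2565583815807 232.30927960564426 [[0.026, -0.99, 0.138, 0.441], [-1.0, -0.026, -0.003, 0.007], [0.007, -0.138, -0.99, 1.364], [0.0, 0.0, 0.0, 1.0]]
{'clock': 0.1, 'joint_pos': array([ 8.98443541e+01,  2.05874234e+01,  6.40180251e-01, -1.83342322e-02,
       -7.01355810e+01, -1.65056898e+01]), 'qvel': array([-0.00633691, -0.02110304,  0.16466856,  0.07568931,  0.04203584,
       -0.0986918 ]), 'tau': array([-2.35984517e-03, -5.84164023e+01,  2.93752956e+01,  7.01557964e+00,
        1.02195988e-02, -5.52056918e-05]), 'tool_pos': array([0.19344247, 0.64624112, 0.22572224]), 'orientation': array([-1.79992993e+02, -8.43084003e-02, -1.06667583e+02]), 'force': array([ 0.90988131, -1.25497685, -0.49972847]), 'moment': array([ 0.03173684,  0.02535433, -0.01290527]), 'opening': 0.08754420357354437}
```

View pics/top0.png

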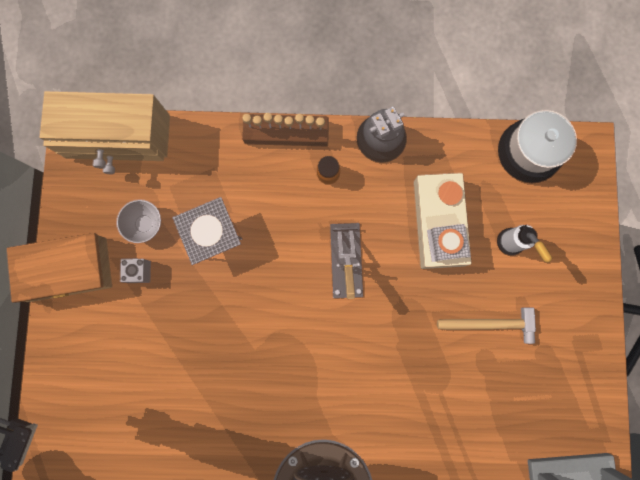

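View pics/scene0.png

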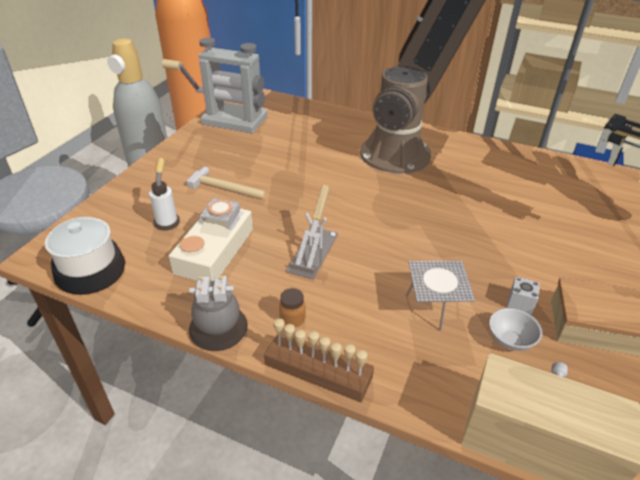

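Top view: rest with fork at about (347,262), prongs pointing away from the robot; brick at (443,220) with the rack and coated dish near (450,243) and the spare dish at (451,193); gauze at (207,231). The jar at (328,170) lies ahead of the rest. The scene view agrees.

```bash
cat > m.py <<'E'
from h import *
def load(f): return dict(np.load('pics/'+f+'.npz'))
def ray(s,uv,z):
    uv=np.atleast_2d(uv).astype(float);T=s['pose']
    d=np.c_[(uv[:,0]-s['cx'])/s['fx'],(uv[:,1]-s['cy'])/s['fy'],np.ones(len(uv))]@T[:3,:3].T
    return T[:3,3]+d*((z-T[2,3])/d[:,2])[:,None]
def rect(s,m,z,name):
    m=cv2.morphologyEx(m.astype(np.uint8),cv2.MORPH_CLOSE,np.ones((5,5)))
    c=max(cv2.findContours(m,0,1)[0],key=cv2.contourArea)
    P=ray(s,c[:,0,:],z)[:,:2]*1000
    (x,y),(w,h),a=cv2.minAreaRect(P.astype(np.float32))
    print(name,'c',round(x,1),round(y,1),'wh',round(w,1),round(h,1),'ang',round(a,2),'area',cv2.contourArea(c)); return c
E
python3 - <<'E'
from m import *
for f,boxes in (('top0',dict(brick=(405,165,480,275),gz=(165,190,250,270),rest=(322,218,372,305))),('scene0',dict(brick=(165,190,260,285),gz=(400,250,480,310),rest=(280,180,345,285)))):
    s=load(f);P=pts(s);Z=P[...,2];im=s['pixels'].astype(int);hsv=cv2.cvtColor(s['pixels'],cv2.COLOR_RGB2HSV)
    def box(b):
        m=np.zeros((480,640),bool);m[b[1]:b[3],b[0]:b[2]]=1;return m
    b=box(boxes['brick']);print(f)
    m=b&(Z>.056);rect(s,b&(Z>.056)&(Z<.076),.064,'bricktop')
    rect(s,b&(Z>.085)&(Z<.11),.093,'racktop'); print('rackz',np.median(Z[b&(Z>.085)&(Z<.11)]))
    red=b&(hsv[...,1]>110)&(hsv[...,0]<15)&(im[...,0]>100)&(Z>.085)
    rect(s,red,.100,'dish')
    coat=b&(Z>.09)&(im.min(-1)>170);rect(s,coat,.097,'coat')
    b=box(boxes['gz']);rect(s,b&(Z>.08)&(Z<.1),.09,'gauze');rect(s,b&(Z>.08)&(im.min(-1)>190),.091,'round')
    b=box(boxes['rest']);rect(s,b&(hsv[...,1]<70),.006,'rest')
    h=b&(hsv[...,1]>70)&(Z>.07);Q=P[h]*1000
    if len(Q)>5:
        c=Q.mean(0);U=np.linalg.svd(Q-c)[2];t=(Q-c)@U[0];print('handle n',len(Q),c.round(1),U[0].round(3),t.min(),t.max())
E
```

```text
top0
bricktop c 661.5 -281.1 wh 229.7 115.5 ang 4.78 area 4152.0
racktop c 602.2 -290.9 wh 80.1 79.0 ang 8.88 area 1025.5
rackz 0.09698301507409712
dish c 603.5 -289.6 wh 54.9 57.9 ang 89.83 area 441.5
coat c 603.7 -291.5 wh 38.5 38.8 ang 1.51 area 213.0
gauze c 614.6 294.7 wh 126.5 126.4 ang 25.07 area 2659.0
round c 615.5 295.4 wh 72.9 71.9 ang 3.05 area 702.5
rest c 560.2 -45.4 wh 187.2 74.3 ang 3.8 area 1726.5
handle n 284 [498.2 -47.4 171.1] [ 0.057 -0.044 -0.997] -1195.6048269360297 95.54556372409412
scene0
bricktop c 669.7 -279.0 wh 238.4 119.3 ang 4.89 area 2242.5
racktop c 608.3 -289.4 wh 90.8 82.5 ang 9.14 area 574.5
rackz 0.09579486614931387
dish c 771.2 -98.6 wh 0.0 0.0 ang 0.0 area 0.0
coat c 609.0 -288.5 wh 75.8 75.1 ang 7.77 area 331.0
gauze c 619.3 294.8 wh 129.4 126.8 ang 25.03 area 2212.0
round c 617.5 294.0 wh 75.9 76.7 ang 24.82 area 631.5
rest c 536.5 -51.5 wh 254.2 102.0 ang 13.03 area 1532.5
handle n 307 [559.8 -25.8 167.8] [-0.736 -0.318 -0.597] -1279.2600595006336 93.90933336229371
```

Run:
```python
from m import *
t=load('top0');s=load('scene0')
A=cv2.resize(t['pixels'][210:285,400:490],(400,333),interpolation=2)
B=cv2.resize(t['pixels'][215:305,320:380],(400,600),interpolation=2)
C=cv2.resize(s['pixels'][185:265,180:260],(400,267),interpolation=2)
im=np.zeros((600,800,3),np.uint8);im[:333,:400]=A;im[333:,:400]=C;im[:,400:]=B
cv2.imwrite('pics/crop1.png',im[:,:,::-1])
for n,q,b in(('top',t,(322,218,372,305)),('scene',s,(290,180,345,270))):
    P=pts(q)*1000;hsv=cv2.cvtColor(q['pixels'],cv2.COLOR_RGB2HSV)
    m=np.zeros((480,640),bool);m[b[1]:b[3],b[0]:b[2]]=1
    m&=(P[...,2]>85)&(P[...,2]<190)&(hsv[...,1]>70)
    Q=P[m];c=np.median(Q,0);Q=Q[np.linalg.norm(Q-c,axis=1)<80];c=Q.mean(0);U=np.linalg.svd(Q-c)[2];tt=(Q-c)@U[0]
    print(n,len(Q),c.round(1),U[0].round(3),tt.min(),tt.max())
    # rack top edge points
b=(425,222,475,266)
P=pts(t)*1000;m=np.zeros((480,640),bool);m[b[1]:b[3],b[0]:b[2]]=1
Z=P[...,2]
print(np.histogram(Z[m],bins=np.arange(55,115,4)))
```

```text
top 271 [499.5 -49.2 132.8] [-0.806 -0.055  0.589] -51.60453174019685 41.64955958483797
scene 288 [507.7 -48.1 126.3] [ 0.768  0.056 -0.637] -46.00036144862887 47.669725212329396
(array([ 13, 175, 440, 197,  19,  10,  13,  17,  71, 316, 250, 282, 138,
        10]), array([ 55,  59,  63,  67,  71,  75,  79,  83,  87,  91,  95,  99, 103,
       107, 111]))
```

View pics/crop1.png

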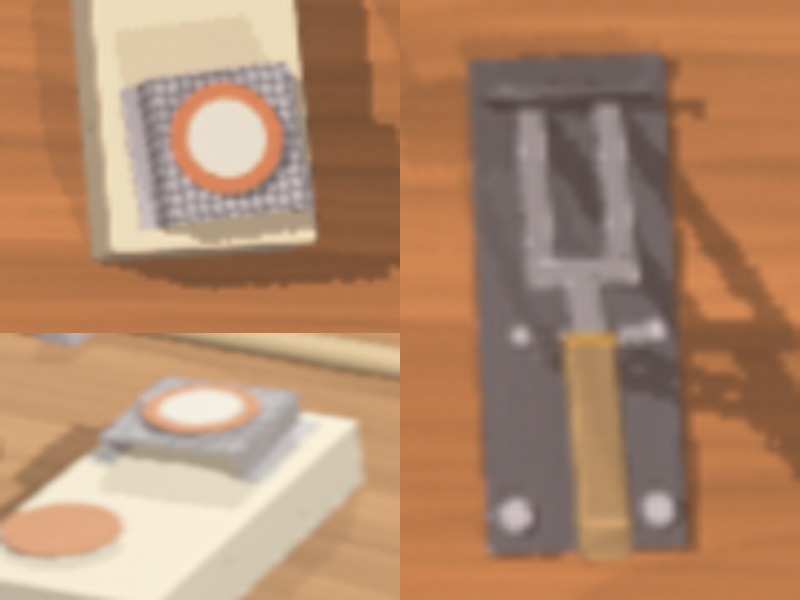

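The top crop shows the rack yawed slightly more than the brick, with the dish at its middle, and the fork centred in the rest. Its handle yaw is about 3.9°, matching the plate's 3.8°. I'll move now.

```bash
python3 -m pendant '[[[13,-23,2,0,0,-5],[38,-69,4,0,0,-15.6],[64,-115,6,0,0,-26.2],[90,-161,8,0,0,-36.8],[116,-208,10,0,0,-47.4],[141,-254,12,0,0,-58],[167,-300,14,0,0,-68.6],[193,-346,16,0,0,-79.2],[193,-346,16,0,0,-79.2],[193,-346,16,0,0,-79.2]]]' -1
```

```text
clock: 1.35
tool_pos: [0.3866, 0.3005, 0.2425]
orientation: [180.0, -0.0, 174.1]
force: [-0.3, 0.2, -0.6]
opening: 0.0877
```

```bash
python3 -m pendant '[[[24,-43,2,0,0,-10.3],[48,-86,4,0,0,-20.6],[72,-129,6,0,0,-30.9],[96,-172,8,0,0,-41.2],[120,-215,10,0,0,-51.4],[144,-258,12,0,0,-61.6],[168,-301,14,0,0,-71.6],[192,-345,17,0,0,-80.3],[192,-345,17,0,0,-80.3]]]' && python3 -m pendant '[[[0,0,0,-0.65,9.9,0],[0,0,-20,-1.3,19.9,0],[0,0,-40,-1.95,29.9,0],[0,0,-60,-2.65,39.9,0],[0,0,-80,-2.65,39.9,0],[0,0,-80,-2.65,39.9,0]]]'
python3 - <<'E'
from h import *
o=get_obs();print(o['joint_pos'].round(1),o['tool_pos'],o['orientation'])
from scipy.spatial.transform import Rotation as R
print(R.from_euler('xyz',o['orientation'],degrees=True).as_matrix().round(3))
s=snap('scene','s1')
cv2.imwrite('pics/s1c.png',cv2.resize(s['pixels'][120:320,200:440],(720,600),interpolation=2)[:,:,::-1])
E
```

```text
clock: 2.48
tool_pos: [0.5799, -0.0457, 0.2585]
orientation: [-179.9, 0.0, 93.7]
force: [-1.1, -0.1, -0.8]
opening: 0.0877
clock: 3.22
tool_pos: [0.5781, -0.0433, 0.1774]
orientation: [-139.8, -0.0, 94.0]
force: [0.8, -0.5, 1.4]
opening: 0.0879
[  11.6   39.2   15.9   -5.1 -106.6  -97.3] [ 0.57812117 -0.04334312  0.17736547] [-1.39844152e+02 -7.67999282e-03  9.39564344e+01]
[[-0.069  0.762 -0.643]
 [ 0.998  0.053 -0.044]
 [ 0.    -0.645 -0.764]]
```

View pics/s1c.png

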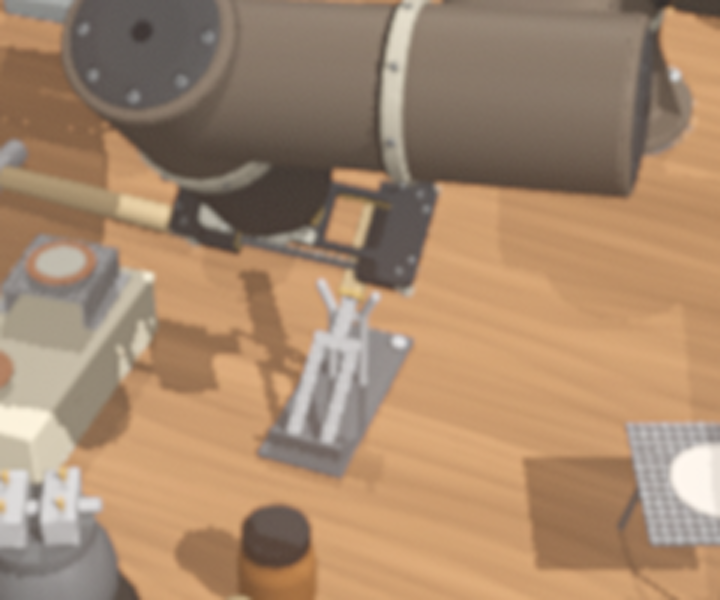

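The gripper straddles the handle axis with clear space to posts (350,290) and brick. I'll go down and grip.

```bash
python3 -m pendant '[[[-19,-1.5,-23,0,0,0],[-38,-3,-46,0,0,0],[-57,-4.5,-68,0,0,0],[-68,-5,-81,0,0,0],[-76,-6,-91,0,0,0],[-76,-6,-91,0,0,0]]]' && python3 -m pendant '[[[0,0,0,0,0,0],[0,0,0,0,0,0],[0,0,0,0,0,0],[0,0,0,0,0,0],[0,0,0,0,0,0],[0,0,0,0,0,0]]]' 1
```

```text
clock: 4.03
tool_pos: [0.5028, -0.0502, 0.0905]
orientation: [-140.2, -0.0, 93.9]
force: [0.9, -0.6, 0.4]
opening: 0.0877
clock: 4.78
tool_pos: [0.5025, -0.0504, 0.0885]
orientation: [-140.0, -0.0, 93.8]
force: [0.1, 0.3, -0.6]
opening: 0.0329
```

```bash
python3 -m pendant '[[[0,0,0,0,0,0],[0,0,0,0,0,0],[0,0,0,0,0,0],[0,0,0,0,0,0]]]'
```

```text
clock: 5.28
tool_pos: [0.5025, -0.0504, 0.0885]
orientation: [-140.0, -0.0, 93.8]
force: [-0.1, -0.2, -1.0]
opening: 0.018
```

```bash
python3 -m pendant '[[[0,0,8,0,0,0],[0,0,25,0,0,0],[0,0,55,0,0,0],[0,0,85,0,0,0],[0,0,115,0,0,0],[0,0,133,0,0,0],[0,0,140,0,0,0]]]' && python3 -m pendant '[[[0,0,0,0.33,-5,0],[-5,-5,0,0.8,-12,0],[-20,-30,0,1.33,-20,0],[-35,-70,0,1.86,-28,0],[-50,-110,0,2.3,-35,0],[-65,-150,0,2.65,-39.9,0],[-80,-180,0,2.65,-39.9,0],[-90,-200,0,2.65,-39.9,0],[-90,-200,0,2.65,-39.9,0],[-90,-200,0,2.65,-39.9,0]]]'
python3 - <<'E'
from h import *
o=get_obs();print(o['joint_pos'].round(1),o['tool_pos'],o['orientation'],o['force'],o['moment'])
s=snap('scene','s2');t=snap('top','t2')
im=np.zeros((600,800,3),np.uint8)
im[:,:400]=cv2.resize(s['pixels'][100:280,140:260],(400,600),interpolation=2)
im[:,400:]=cv2.resize(t['pixels'][170:350,380:500],(400,600),interpolation=2)
cv2.imwrite('pics/c2.png',im[:,:,::-1])
E
```

```text
clock: 6.15
tool_pos: [0.5028, -0.0503, 0.2299]
orientation: [-140.1, -0.0, 93.8]
force: [-0.0, 0.2, -0.7]
opening: 0.0177
clock: 7.4
tool_pos: [0.4123, -0.25, 0.2281]
orientation: [-179.9, -0.0, 93.8]
force: [-0.4, -0.0, -1.6]
opening: 0.0176
[ -7.8   2.1 -22.6  -0.  -65.3 -78.4] [ 0.41234257 -0.25004677  0.22806062] [-1.79942260e+02 -2.67653941e-02  9.38143133e+01] [-0.3666493  -0.00337636 -1.60699111] [ 0.06905262 -0.11902707  0.00349432]
```

View pics/c2.png

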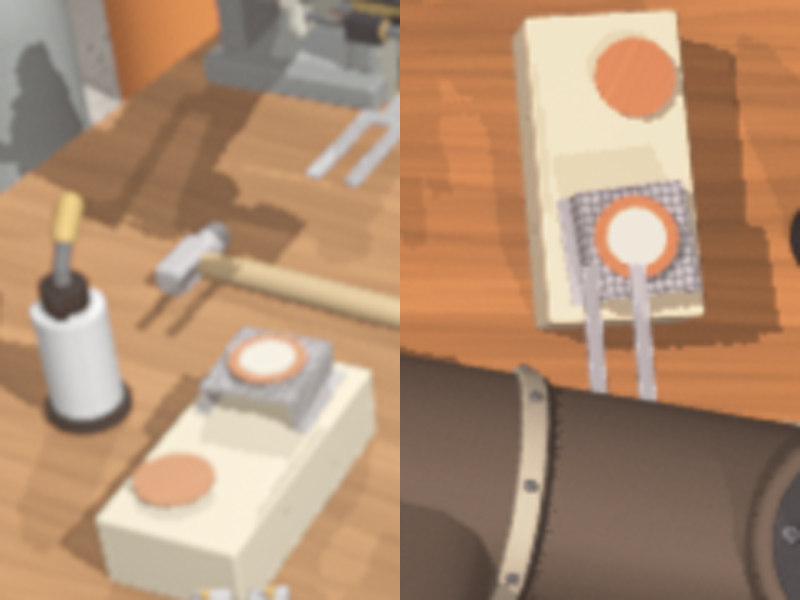

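```bash
cat > tip.py <<'E'
from m import *
def prongs(f,b,zlo,zhi):
    s=load(f);P=pts(s)*1000;hsv=cv2.cvtColor(s['pixels'],cv2.COLOR_RGB2HSV)
    m=np.zeros((480,640),bool);m[b[1]:b[3],b[0]:b[2]]=1
    m&=(P[...,2]>zlo)&(P[...,2]<zhi)&(hsv[...,1]<90)
    Q=P[m];c=Q.mean(0);A=np.c_[Q[:,0]-c[0],Q[:,1]-c[1],np.ones(len(Q))]
    k=np.linalg.lstsq(A,Q[:,2],rcond=None)[0];r=Q[:,2]-A@k
    g=abs(r)<6;k=np.linalg.lstsq(A[g],Q[g,2],rcond=None)[0];Q=Q[g]
    print(f,len(Q),'c',c.round(1),'slope',np.degrees(np.arctan(k[:2])).round(2),'xmax',np.percentile(Q[:,0],[90,98,100]).round(1),'z',Q[:,2].mean().round(1),'res',r.std().round(2))
    return Q,k
E
python3 - <<'E'
from tip import *
Q,k=prongs('t2',(430,248,462,292),200,290)
for lo in range(int(Q[:,0].min()),int(Q[:,0].max()),12):
    q=Q[(Q[:,0]>=lo)&(Q[:,0]<lo+12)]
    if len(q): print(lo,len(q),q[:,1].min().round(1),q[:,1].max().round(1),q[:,2].mean().round(1))
Q,k=prongs('s2',(225,130,262,162),200,290)
for lo in range(int(Q[:,0].min()),int(Q[:,0].max()),12):
    q=Q[(Q[:,0]>=lo)&(Q[:,0]<lo+12)]
    if len(q): print(lo,len(q),q[:,1].min().round(1),q[:,1].max().round(1),q[:,2].mean().round(1))
E
```

```text
t2 393 c [ 525.1 -242.7  255.4] slope [0.16 0.15] xmax [557.9 564.3 566.9] z 255.4 res 2.16
481 40 -264.5 -224.3 255.2
493 59 -264.7 -224.0 255.4
505 58 -262.9 -222.9 255.1
517 57 -262.8 -222.4 255.4
529 59 -261.2 -221.1 255.6
541 55 -260.8 -220.4 255.6
553 60 -258.6 -219.8 255.2
565 5 -257.8 -249.1 256.9
s2 261 c [ 511.8 -243.7  254.3] slope [-0.4  -0.45] xmax [559.9 567.  570.9] z 254.5 res 2.5
448 12 -255.1 -242.2 254.3
460 17 -256.2 -234.1 255.2
472 43 -264.2 -226.2 254.9
484 25 -266.3 -225.9 254.6
496 28 -265.7 -224.4 254.4
508 27 -264.9 -222.7 254.4
520 23 -264.3 -221.9 254.7
532 27 -261.1 -221.0 254.7
544 26 -261.5 -221.4 253.8
556 30 -259.7 -220.0 254.0
568 3 -259.0 -252.7 254.4
```

Run:
```python
from m import *
for f,bb,rb in(('top0',(425,195,468,222),(428,225,472,262)),('t2',(425,195,440,222),(428,225,472,240)),('scene0',(180,215,235,260),(195,190,245,225))):
    s=load(f);P=pts(s)*1000;hsv=cv2.cvtColor(s['pixels'],cv2.COLOR_RGB2HSV);Z=P[...,2]
    m=np.zeros((480,640),bool);m[bb[1]:bb[3],bb[0]:bb[2]]=1;m&=(Z>55)&(Z<72)
    print(f,'brick',np.median(Z[m]).round(1),end=' ')
    m[:]=0;m[rb[1]:rb[3],rb[0]:rb[2]]=1
    g=m&(hsv[...,1]<60)&(hsv[...,2]<190)&(Z>86)&(Z<110);print('mesh',np.percentile(Z[g],[25,50,75]).round(1),g.sum(), end=' ')
    g=m&(hsv[...,1]>120)&(hsv[...,0]<15)&(Z>95);print('dishrim',np.median(Z[g]).round(1),g.sum())
s=load('top0');P=pts(s)*1000
print('gauze',np.median(P[222:240,197:216,2]))
s=load('scene0');P=pts(s)*1000
print('gauze',np.median(P[275:287,430:450,2]))
# rack yaw from mesh top cloud, top view: edges by row
s=load('top0');P=pts(s)*1000;Z=P[...,2]
m=np.zeros((480,640),bool);m[222:266,425:475]=1;m&=(Z>87)&(Z<112)
Q=P[m][:,:2]
for lo in range(560,648,8):
    q=Q[(Q[:,0]>=lo)&(Q[:,0]<lo+8)]
    if len(q)>3: print('x',lo,q[:,1].min().round(1),q[:,1].max().round(1))
for lo in range(-336,-245,8):
    q=Q[(Q[:,1]>=lo)&(Q[:,1]<lo+8)]
    if len(q)>3: print('y',lo,q[:,0].min().round(1),q[:,0].max().round(1))
```

```text
top0 brick 64.8 mesh [92.1 93.9 95.5] 521 dishrim 101.9 193
t2 brick 64.7 mesh [91.8 93.7 95.1] 170 dishrim 102.1 85
scene0 brick 64.6 mesh [91.3 92.8 94.4] 208 dishrim nan 0
gauze 91.18700834350501
gauze 90.49586078380511
x 560 -322.1 -259.3
x 568 -335.3 -258.6
x 576 -333.2 -256.3
x 584 -332.4 -255.0
x 592 -331.2 -254.8
x 600 -330.9 -252.6
x 608 -329.7 -251.1
x 616 -327.8 -250.3
x 624 -326.3 -248.7
x 632 -324.0 -248.4
x 640 -323.9 -273.5
y -336 568.9 615.5
y -328 567.0 645.4
y -320 566.4 646.7
y -312 566.0 645.9
y -304 563.1 643.6
y -296 562.9 643.1
y -288 560.5 641.0
y -280 560.2 640.3
y -272 557.7 637.6
y -264 557.0 637.1
y -256 586.0 634.7
  return _methods._mean(a, axis=axis, dtype=dtype,
  ret = ret.dtype.type(ret / rcount)
```

```bash
python3 -m pendant '[[[-5,-12,0,0,0,1],[-15,-38,0,0,0,2.5],[-25,-62,0,0,0,4],[-30,-76,0,0,0,5],[-30,-76,-15,0,0,5],[-30,-76,-50,0,0,5],[-30,-76,-90,0,0,5],[-30,-76,-125,0,0,5],[-30,-76,-150,0,0,5],[-30,-76,-160,0,0,5]]]' && python3 -m pendant '[[[0,0,-6,0,0,0],[0,0,-12,0,0,0],[0,0,-15,0,0,0],[0,0,-15,0,0,0],[0,0,-15,0,0,0]]]'
python3 - <<'E'
from h import *
o=get_obs();print(o['joint_pos'].round(1),o['tool_pos'],o['orientation'],o['force'])
s=snap('scene','s3');t=snap('top','t3')
im=np.zeros((600,800,3),np.uint8)
im[:,:400]=cv2.resize(s['pixels'][140:260,170:250],(400,600),interpolation=2)
im[:,400:]=cv2.resize(t['pixels'][200:320,405:485],(400,600),interpolation=2)
cv2.imwrite('pics/c3.png',im[:,:,::-1])
E
```

```text
clock: 8.75
tool_pos: [0.3817, -0.3251, 0.0665]
orientation: [-179.8, -0.1, 98.9]
force: [-0.6, -0.6, -1.2]
opening: 0.0178
clock: 9.38
tool_pos: [0.3828, -0.3265, 0.0539]
orientation: [180.0, 0.0, 98.8]
force: [-0.6, 0.3, -1.8]
opening: 0.0177
[-18.1  15.2 -33.3   0.  -41.4 -63.1] [ 0.38275546 -0.32652086  0.0539426 ] [1.79963792e+02 2.22074080e-02 9.88343195e+01] [-0.59345259  0.30059299 -1.75434223]
```

View pics/c3.png

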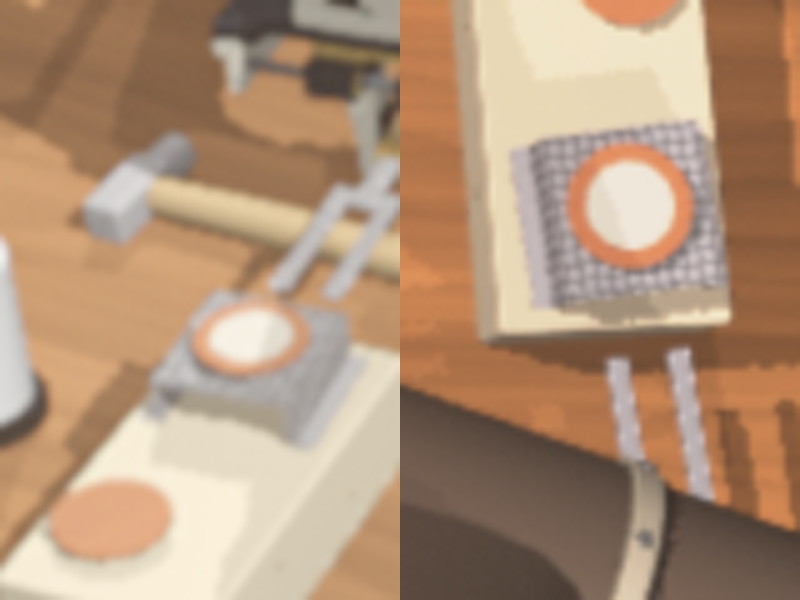

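Run:
```python
from tip import *
u=np.array([.988,.153]);n=np.array([-.153,.988]);C=np.array([602.2,-290.9])
for f,b in(('t3',(440,268,470,302)),('s3',(222,172,252,202))):
    Q,k=prongs(f,b,68,95)
    a=(Q[:,:2]-C)@u;l=(Q[:,:2]-C)@n
    for lo in range(-140,-60,10):
        g=(a>=lo)&(a<lo+10)
        if g.sum()>3: print(lo,g.sum(),'lat',l[g].min().round(1),l[g].max().round(1),'z',Q[g,2].mean().round(1))
    print('tip along',np.percentile(a,[95,99,100]))
```

```text
t3 217 c [ 504.1 -310.3   80.8] slope [-0.12  0.95] xmax [528.3 534.  536.3] z 80.9 res 2.65
-140 17 lat -21.7 -11.1 z 80.2
-130 19 lat -21.0 -10.5 z 81.8
-120 33 lat -21.0 18.8 z 80.6
-110 36 lat -22.1 18.3 z 80.7
-100 37 lat -21.4 19.1 z 81.5
-90 34 lat -20.7 18.1 z 80.7
-80 36 lat -22.0 19.1 z 81.1
-70 5 lat -20.1 16.4 z 80.7
tip along [-72.01167805 -69.52013379 -68.8489489 ]
s3 236 c [ 480.5 -311.5   81. ] slope [-0.16 -0.25] xmax [526.5 536.2 539.8] z 80.7 res 3.14
-140 13 lat -20.7 16.6 z 80.5
-130 15 lat -21.6 17.1 z 80.7
-120 21 lat -24.8 17.8 z 80.6
-110 16 lat -20.6 17.8 z 80.9
-100 19 lat -22.9 17.3 z 81.0
-90 21 lat -23.7 19.4 z 81.0
-80 16 lat -22.4 17.4 z 80.7
-70 14 lat -20.7 16.5 z 79.8
tip along [-69.54008371 -67.08316706 -65.70328154]
```

```bash
python3 -m pendant '[[[6,0.9,-1,0,0,0],[18,2.8,-1,0,0,0],[30,4.6,-1,0,0,0],[43,6.7,-1,0,0,0],[56,8.7,-1,0,0,0],[69,10.7,-1,0,0,0],[81,12.6,-1,0,0,0],[92,14.3,-1,0,0,0],[101,15.7,-1,0,0,0],[107,16.6,-1,0,0,0]]]' && python3 -m pendant '[[[0,0,0,0,0,0],[0,0,0,0,0,0]]]'
python3 - <<'E'
from h import *
o=get_obs();print(o['joint_pos'].round(1),o['tool_pos'],o['orientation'],o['force'])
s=snap('scene','s4');t=snap('top','t4')
im=np.zeros((600,800,3),np.uint8)
im[:,:400]=cv2.resize(s['pixels'][140:260,170:250],(400,600),interpolation=2)
im[:,400:]=cv2.resize(t['pixels'][200:320,405:485],(400,600),interpolation=2)
cv2.imwrite('pics/c4.png',im[:,:,::-1])
E
```

```text
clock: 10.72
tool_pos: [0.49, -0.3097, 0.0525]
orientation: [-180.0, -0.0, 98.8]
force: [0.2, -0.7, -1.4]
opening: 0.018
clock: 10.98
tool_pos: [0.4891, -0.3098, 0.0525]
orientation: [-180.0, -0.0, 98.8]
force: [0.3, -0.3, -0.9]
opening: 0.0174
[-13.   21.4 -23.7  -0.  -44.9 -68.2] [ 0.48914089 -0.30975666  0.05250077] [-1.79982637e+02 -1.19647557e-02  9.88268006e+01] [ 0.30433502 -0.33207307 -0.92508138]
```

View pics/c4.png

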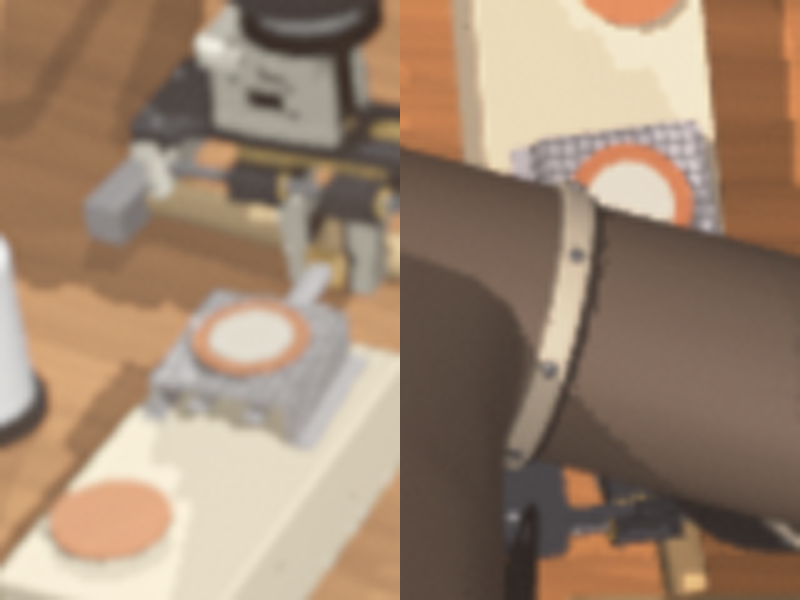

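The prong tips show at the rack's far opening (crop 195,405 and 258,418), centred, and the rack has not moved. I'll raise the fork gently into contact.

```bash
python3 -m pendant '[[[0,0,3,0,0,0],[0,0,6,0,0,0],[0,0,8,0,0,0],[0,0,9,0,0,0],[0,0,10,0,0,0],[0,0,11,0,0,0],[0,0,12,0,0,0],[0,0,13,0,0,0],[0,0,14,0,0,0],[0,0,15,0,0,0]]]' && python3 -m pendant '[[[0,0,3,0,0,0],[0,0,7,0,0,0],[0,0,10,0,0,0],[0,0,10,0,0,0],[0,0,10,0,0,0]]]'
python3 - <<'E'
from h import *
o=get_obs();print(o['tool_pos'],o['orientation'],o['force'],o['moment'])
s=snap('scene','s5')
cv2.imwrite('pics/c5.png',cv2.resize(s['pixels'][140:260,160:300],(700,600),interpolation=2)[:,:,::-1])
P=pts(s)*1000
hsv=cv2.cvtColor(s['pixels'],cv2.COLOR_RGB2HSV)
m=np.zeros((480,640),bool);m[195:232,197:245]=1
m&=(P[...,2]>95)&(P[...,2]<135)
Q=P[m];A=np.c_[Q[:,:2]-Q[:,:2].mean(0),np.ones(len(Q))]
for i in range(4):
    k=np.linalg.lstsq(A,Q[:,2],rcond=None)[0];r=Q[:,2]-A@k;g=abs(r)<7;Q=Q[g];A=A[g]
print(len(Q),np.degrees(np.arctan(k[:2])),k[2],r.std())
E
```

```text
clock: 12.32
tool_pos: [0.4894, -0.3098, 0.0675]
orientation: [-180.0, -0.0, 98.8]
force: [-0.2, 1.1, -2.6]
opening: 0.0181
clock: 12.95
tool_pos: [0.4895, -0.3097, 0.0775]
orientation: [180.0, -0.0, 98.8]
force: [0.4, 0.3, -2.5]
opening: 0.0182
[ 0.48947012 -0.30973684  0.07754753] [ 1.79999793e+02 -3.51647376e-03  9.88342485e+01] [ 0.36863865  0.3013427  -2.50599764] [-0.00651411  0.11202893 -0.00984419]
553 [-1.68864313 -1.99521799] 109.74635304588838 4.034733447296876
```

View pics/c5.png

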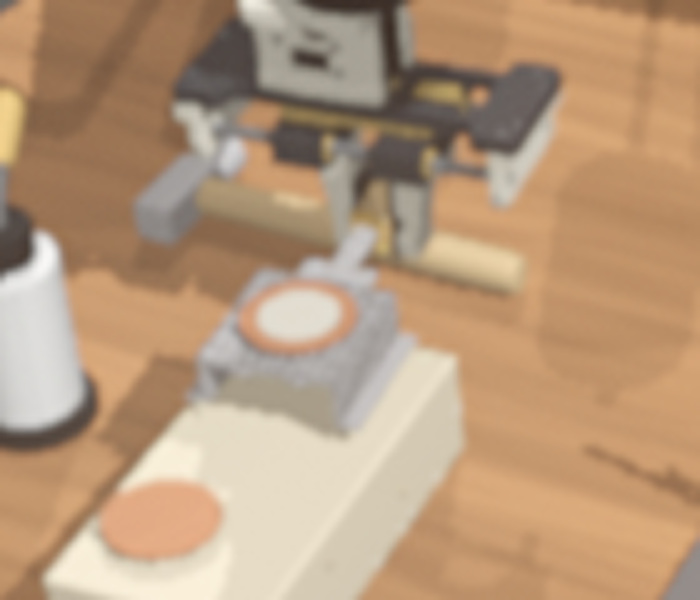

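```bash
cat > lev.py <<'E'
from m import *
def lev(f,b,z0,dz=10):
    s=load(f);P=pts(s)*1000;m=np.zeros((480,640),bool);m[b[1]:b[3],b[0]:b[2]]=1
    m&=(abs(P[...,2]-z0)<dz);Q=P[m];A=np.c_[Q[:,:2]-Q[:,:2].mean(0),np.ones(len(Q))]
    for i in range(5):
        k=np.linalg.lstsq(A,Q[:,2],rcond=None)[0];r=Q[:,2]-A@k;g=abs(r)<6;Q=Q[g];A=A[g]
    print(f,len(Q),'slope',np.degrees(np.arctan(k[:2])).round(2),'z',k[2].round(1),'c',Q.mean(0).round(1))
E
python3 - <<'E'
from lev import *
lev('scene0',(195,195,245,232),97);lev('s4',(195,195,245,232),97)
for z in (106,108,110,112): lev('s5',(195,190,245,230),z)
E
```

```text
scene0 465 slope [-3.97 -0.94] z 97.1 c [ 613.4 -288.    96.9]
s4 470 slope [-4.05 -0.75] z 96.9 c [ 613.2 -289.    96.8]
s5 431 slope [ 0.7  -0.42] z 106.9 c [ 603.8 -289.   106.9]
s5 434 slope [ 1.03 -0.36] z 107.6 c [ 603.4 -288.8  107.3]
s5 460 slope [ 1.18 -0.11] z 108.2 c [ 604.1 -289.1  108. ]
s5 469 slope [1.14 0.24] z 108.3 c [ 604.1 -289.1  108.2]
```

```bash
python3 -m pendant '[[[0,0,3,0,0,0],[0,0,9,0,0,0],[0,0,18,0,0,0],[0,0,28,0,0,0],[0,0,38,0,0,0],[0,0,47,0,0,0],[0,0,53,0,0,0],[0,0,55,0,0,0],[0,0,55,0,0,0]]]'
python3 - <<'E'
from lev import *
s=snap('scene','s6')
lev('s6',(190,170,250,225),160,14)
E
```

```text
clock: 14.12
tool_pos: [0.4895, -0.3097, 0.1325]
orientation: [-180.0, -0.0, 98.8]
force: [0.0, -0.0, -2.9]
opening: 0.0175
s6 445 slope [ 1.85 -1.21] z 161.6 c [ 598.9 -288.4  161.4]
```

```bash
cat > lev2.py <<'E'
from m import *
def dish(f,b,zlo,zhi,show=True):
    s=load(f);P=pts(s)*1000;hsv=cv2.cvtColor(s['pixels'],cv2.COLOR_RGB2HSV);im=s['pixels'].astype(int)
    m=np.zeros((480,640),bool);m[b[1]:b[3],b[0]:b[2]]=1
    red=m&(hsv[...,0]<18)&(hsv[...,1]>85)&(P[...,2]>zlo)&(P[...,2]<zhi)
    red=cv2.morphologyEx(red.astype(np.uint8),cv2.MORPH_CLOSE,np.ones((3,3)))
    c=max(cv2.findContours(red,0,1)[0],key=cv2.contourArea)
    f_=np.zeros((480,640),np.uint8);cv2.drawContours(f_,[cv2.convexHull(c)],-1,1,-1)
    e=cv2.fitEllipse(c);k2=(f_>0)
    Q=P[k2];A=np.c_[Q[:,:2]-Q[:,:2].mean(0),np.ones(len(Q))]
    k=np.linalg.lstsq(A,Q[:,2],rcond=None)[0];r=Q[:,2]-A@k;g=abs(r)<8;k=np.linalg.lstsq(A[g],Q[g,2],rcond=None)[0]
    zz=k[2];X=ray(s,[e[0]],zz/1000+.001)[0]*1000
    print(f,len(Q),'slope',np.degrees(np.arctan(k[:2])).round(2),'z',zz.round(1),'ellipse',np.round(e[0],1),np.round(e[1],1),'ctr',X.round(1))
E
python3 - <<'E'
from lev2 import *
dish('scene0',(195,190,245,232),90,115);dish('s4',(195,190,245,232),90,115)
dish('s5',(195,180,245,225),95,130);dish('s6',(185,160,250,215),145,185)
E
```

```text
scene0 245 slope [-0.05 -0.75] z 101.4 ellipse [219.6 206.9] [13.3 20.8] ctr [ 608.3 -289.   102.4]
s4 231 slope [0.74 0.68] z 101.4 ellipse [219.9 207.2] [12.4 20.7] ctr [ 609.  -287.9  102.4]
s5 251 slope [0.31 0.04] z 114.9 ellipse [219.1 202.9] [12.5 21.3] ctr [ 609.  -288.5  115.9]
s6 237 slope [0.69 0.2 ] z 169.9 ellipse [216.7 185.3] [12.8 21.4] ctr [ 609.1 -288.2  170.9]
```

The dish rose 13.5 mm, then 55.0 mm, level within about 0.7° and not displaced. I'll carry it smoothly.

```bash
python3 -m pendant '[[[0,4,2,0,0,0.1],[0,12,6,0,0,0.3],[1,24,10,0,0,0.7],[1.5,40,14,0,0,1.2],[2,60,18,0,0,1.8],[3,80,21,0,0,2.4],[3.7,100,23,0,0,3],[4.5,120,25,0,0,3.6],[5.2,140,25,0,0,4.2],[6,160,25,0,0,4.8]]]' && python3 -m pendant '[[[0.7,20,0,0,0,0.6],[1.5,40,0,0,0,1.2],[2.2,60,0,0,0,1.8],[3,80,0,0,0,2.4],[3.7,100,0,0,0,3],[4.4,120,0,0,0,3.6],[5.1,140,0,0,0,4.2],[5.8,160,0,0,0,4.8],[6.5,180,0,0,0,5.4],[7.2,200,0,0,0,6]]]' && python3 -m pendant '[[[0.7,20,0,0,0,0.6],[1.4,40,0,0,0,1.2],[2.1,60,0,0,0,1.8],[2.8,80,0,0,0,2.4],[3.5,100,0,0,0,3],[4.2,120,0,0,0,3.6],[4.9,138,0,0,0,4.1],[5.5,154,0,0,0,4.5],[6,167,0,0,0,4.9],[6.4,177,0,0,0,5.2]]]' && python3 -m pendant '[[[0.2,7,0,0,0,0.1],[0.4,12,0,0,0,0.2],[0.5,15,0,0,0,0.2],[0.5,15.6,0,0,0,0.2],[0.5,15.6,0,0,0,0.2],[0.5,15.6,0,0,0,0.2]]]'
python3 - <<'E'
from lev2 import *
o=get_obs();print(o['joint_pos'].round(1),o['tool_pos'],o['orientation'],o['force'])
s=snap('scene','s7');t=snap('top','t7')
im=np.zeros((600,800,3),np.uint8)
im[:,:400]=cv2.resize(s['pixels'][190:340,390:490],(400,600),interpolation=2)
im[:,400:]=cv2.resize(t['pixels'][160:310,150:250],(400,600),interpolation=2)
cv2.imwrite('pics/c7.png',im[:,:,::-1])
dish('s7',(390,200,490,300),150,230);dish('t7',(150,170,260,280),150,230)
E
```

```text
clock: 15.42
tool_pos: [0.4954, -0.1482, 0.158]
orientation: [180.0, -0.0, 103.7]
force: [0.9, 0.1, -2.1]
opening: 0.0175
clock: 16.68
tool_pos: [0.5023, 0.0517, 0.1579]
orientation: [180.0, -0.0, 109.7]
force: [0.5, 0.3, -1.8]
opening: 0.0177
clock: 17.92
tool_pos: [0.5091, 0.2279, 0.1575]
orientation: [-180.0, 0.0, 114.9]
force: [-0.6, -1.1, -2.6]
opening: 0.0177
clock: 18.68
tool_pos: [0.5096, 0.2427, 0.1576]
orientation: [180.0, -0.0, 115.0]
force: [-0.6, -0.3, -2.3]
opening: 0.0176
[  45.3   13.4  -19.    -0.   -57.6 -110.3] [0.50964194 0.2426694  0.15760518] [ 1.79996526e+02 -2.42581045e-03  1.15027265e+02] [-0.57429815 -0.28141494 -2.28019394]
s7 415 slope [2.51 0.06] z 195.0 ellipse [447.6 245. ] [17.2 27.5] ctr [619.  293.7 196. ]
t7 525 slope [-18.87 -21.  ] z 197.3 ellipse [196.4 223.6] [23.5 24.7] ctr [614.4 293.  198.3]
```

View pics/c7.png

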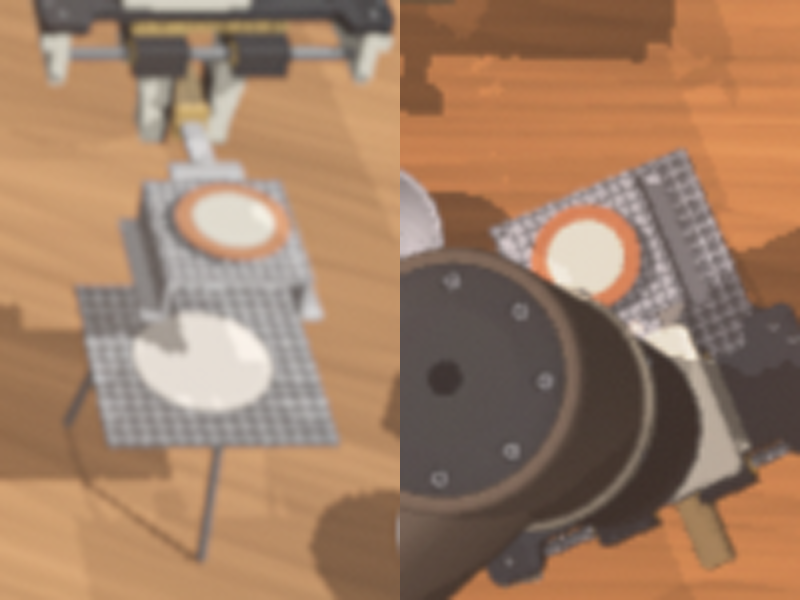

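Run:
```python
from m import *
def rel(f,b,z0,yaw,dc):
    s=load(f);P=pts(s)*1000;hsv=cv2.cvtColor(s['pixels'],cv2.COLOR_RGB2HSV)
    u=np.array([np.cos(yaw),np.sin(yaw)]);n=np.array([-u[1],u[0]])
    m=np.zeros((480,640),bool);m[b[1]:b[3],b[0]:b[2]]=1;m&=abs(P[...,2]-z0)<8
    # reproject via rays at mesh height
    v,w=np.nonzero(m);X=ray(s,np.c_[w,v],z0/1000)[:,:2]*1000-np.array(dc)[:2]
    a=X@u;l=X@n;print(f,len(a))
    for lo in range(-50,50,10):
        g=(l>=lo)&(l<lo+10); h=(a>=lo)&(a<lo+10)
        print(lo,'along',a[g].min().round(1) if g.any() else None,a[g].max().round(1) if g.any() else None,'lat',l[h].min().round(1) if h.any() else None,l[h].max().round(1) if h.any() else None)
r=np.radians
rel('top0',(425,222,475,266),93,r(8.8),(603.5,-290))
rel('t7',(160,190,235,245),188,r(25),(614.4,293))
rel('s7',(415,225,480,275),188,r(25),(619,293.7))
rel('scene0',(195,190,250,230),93,r(8.8),(608.3,-289))
```

```text
top0 762
-50 along -36.0 22.4 lat -39.5 35.5
-40 along -40.7 38.3 lat -40.2 37.5
-30 along -41.3 38.6 lat -40.2 37.3
-20 along -40.4 38.3 lat -39.4 38.2
-10 along -41.2 38.6 lat -39.8 37.1
0 along -40.3 38.4 lat -40.2 38.0
10 along -41.5 38.7 lat -39.8 38.8
20 along -40.3 38.4 lat -40.2 38.1
30 along -41.4 36.9 lat -39.7 38.2
40 along None None lat None None
t7 816
-50 along -33.8 -33.8 lat -37.7 -4.3
-40 along -42.4 37.2 lat -40.2 -0.7
-30 along -52.2 37.7 lat -39.8 4.9
-20 along -52.5 37.9 lat -39.6 14.6
-10 along -51.9 37.3 lat -39.2 25.1
0 along -28.3 37.8 lat -39.7 30.4
10 along -11.8 37.7 lat -39.5 36.5
20 along -4.4 37.4 lat -39.1 36.9
30 along 4.2 37.6 lat -39.2 36.8
40 along None None lat None None
s7 995
-50 along -38.8 37.9 lat -39.8 34.9
-40 along -42.2 40.9 lat -41.4 36.4
-30 along -55.8 37.9 lat -40.9 36.4
-20 along -55.8 41.0 lat -41.5 36.4
-10 along -76.8 38.0 lat -41.5 36.4
0 along -76.8 41.0 lat -41.0 36.4
10 along -59.2 41.1 lat -41.6 36.4
20 along -42.1 38.1 lat -42.2 36.3
30 along -42.1 41.1 lat -40.7 35.6
40 along None None lat -39.1 33.6
scene0 453
-50 along -41.8 34.3 lat -41.2 33.4
-40 along -44.8 45.6 lat -41.9 37.6
-30 along -42.9 38.3 lat -41.5 38.3
-20 along -44.4 36.9 lat -40.3 40.7
-10 along -43.9 37.8 lat -41.0 38.1
0 along -45.4 38.1 lat -41.3 39.7
10 along -45.0 38.3 lat -40.2 39.5
20 along -43.8 37.6 lat -41.5 39.4
30 along -44.6 41.6 lat -40.4 37.7
40 along -15.5 -15.5 lat -36.9 39.3
```

Edge distances show the dish unmoved on the rack (1–2 mm off centre, as at the start). The rack centre needs about (+0.7, +3) mm relative to the gauze. I'll correct that and lower.

```bash
python3 -m pendant '[[[0.2,1,-2,0,0,0],[0.5,2,-7,0,0,0],[0.7,3,-15,0,0,0],[0.7,3,-25,0,0,0],[0.7,3,-35,0,0,0],[0.7,3,-44,0,0,0],[0.7,3,-51,0,0,0],[0.7,3,-56,0,0,0],[0.7,3,-59,0,0,0],[0.7,3,-60,0,0,0]]]' && python3 -m pendant '[[[0,0,-1,0,0,0],[0,0,-2,0,0,0],[0,0,-3,0,0,0],[0,0,-4,0,0,0],[0,0,-5,0,0,0],[0,0,-5.8,0,0,0],[0,0,-6.6,0,0,0],[0,0,-7.4,0,0,0],[0,0,-8.2,0,0,0],[0,0,-9,0,0,0]]]' && python3 -m pendant '[[[0,0,-1,0,0,0],[0,0,-2.5,0,0,0],[0,0,-4,0,0,0],[0,0,-6,0,0,0],[0,0,-8,0,0,0],[0,0,-9.5,0,0,0],[0,0,-10,0,0,0],[0,0,-10,0,0,0],[0,0,-10,0,0,0]]]'
python3 - <<'E'
from lev2 import *
o=get_obs();print(o['joint_pos'].round(1),o['tool_pos'],o['orientation'],o['force'])
s=snap('scene','s8')
cv2.imwrite('pics/c8.png',cv2.resize(s['pixels'][200:340,380:500],(600,600),interpolation=2)[:,:,::-1])
dish('s8',(390,220,490,330),115,145)
E
```

```text
clock: 20.02
tool_pos: [0.5103, 0.2458, 0.0975]
orientation: [-180.0, 0.0, 115.0]
force: [-0.4, -0.8, -2.4]
opening: 0.0179
clock: 21.28
tool_pos: [0.5106, 0.246, 0.0887]
orientation: [180.0, -0.0, 115.0]
force: [-0.6, 0.8, -0.9]
opening: 0.0179
clock: 22.4
tool_pos: [0.5104, 0.2459, 0.0786]
orientation: [180.0, 0.0, 115.0]
force: [-0.2, 0.5, -0.6]
opening: 0.0177
[  45.5   18.5  -23.9    0.   -47.6 -110.5] [0.51035969 0.24586013 0.0786076 ] [1.79996877e+02 1.60280213e-04 1.15042347e+02] [-0.16222622  0.47511089 -0.64000355]
s8 395 slope [1.04 0.24] z 127.1 ellipse [443.8 268.4] [16.6 25.1] ctr [618.4 296.8 128.1]
```

View pics/c8.png

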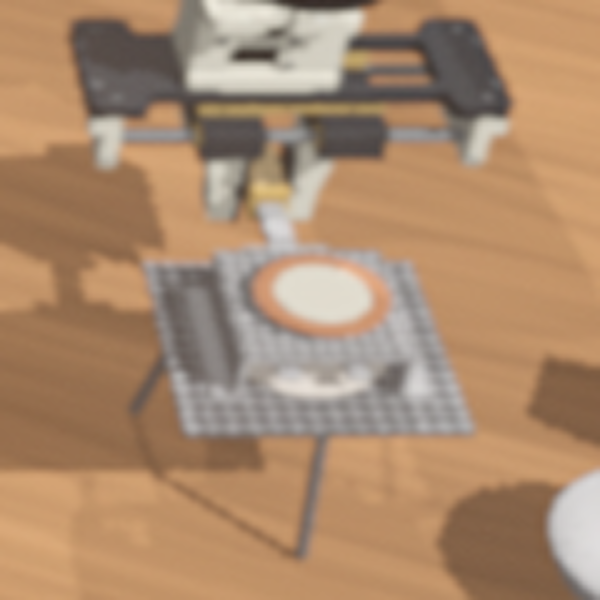

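The rack sits flat and centred on the gauze, dish centred. I'll withdraw along the prong axis.

```bash
python3 -m pendant '[[[-3.6,-1.7,0,0,0,0],[-10.9,-5.1,0,0,0,0],[-21.7,-10.2,0,0,0,0],[-34.4,-16.1,0,0,0,0],[-48.9,-22.8,0,0,0,0],[-63.4,-29.6,0,0,0,0],[-77.9,-36.4,0,0,0,0],[-92.4,-43.1,0,0,0,0],[-106.9,-49.9,0,0,0,0],[-116,-54.2,0,0,0,0]]]' && python3 -m pendant '[[[0,0,20,0,0,0],[0,0,50,0,0,0],[0,0,85,0,0,0],[0,0,120,0,0,0],[0,0,140,0,0,0],[0,0,150,0,0,0],[0,0,150,0,0,0]]]'
python3 - <<'E'
from lev2 import *
o=get_obs();print(o['joint_pos'].round(1),o['tool_pos'],o['orientation'],o['force'])
s=snap('scene','s9');t=snap('top','t9')
dish('s9',(390,220,490,330),115,145)
dish('t9',(160,180,260,280),115,145)
E
```

```text
clock: 23.7
tool_pos: [0.3934, 0.1911, 0.0786]
orientation: [180.0, -0.0, 115.0]
force: [-0.1, 0.3, -2.5]
opening: 0.0178
clock: 24.58
tool_pos: [0.3943, 0.1917, 0.2286]
orientation: [180.0, -0.0, 115.0]
force: [-0.2, 0.2, -1.0]
opening: 0.0182
[  51.9   -2.6  -27.2   -0.   -65.3 -116.8] [0.39427374 0.1917233  0.22861271] [ 1.79966199e+02 -2.52124519e-02  1.15037428e+02] [-0.15866044  0.15815964 -0.95201582]
s9 397 slope [4.51 0.27] z 127.8 ellipse [443.8 268.4] [16.7 25.1] ctr [619.1 296.9 128.8]
t9 541 slope [-17.96 -29.98] z 129.1 ellipse [201.6 228.3] [24.7 25.4] ctr [613.8 296.9 130.1]
```

```bash
python3 -m pendant '[[[5,-11,0,0,0,-1],[16,-36,0,0,0,-3.5],[32,-73,0,0,0,-7],[50,-114,0,0,0,-10.5],[68,-155,0,0,0,-14],[84,-192,0,0,0,-17],[96,-219,0,0,0,-20],[103,-236,0,0,0,-21.2],[106,-242,0,0,0,-21.2],[106,-242,0,0,0,-21.2]]]' && python3 -m pendant '[[[0,0,1,-0.4,6,0],[0,0,1,-1,15,0],[0,0,1,-1.65,25,0],[0,0,1,-2.3,34,0],[0,0,1,-2.65,39.9,0],[0,0,1,-2.65,39.9,0],[0,0,1,-2.65,39.9,0]]]'
python3 - <<'E'
from m import *
o=get_obs();print(o['joint_pos'].round(1),o['tool_pos'],o['orientation'],o['force'])
s=snap('scene','s10');t=snap('top','t10')
im=np.zeros((600,800,3),np.uint8)
im[:,:400]=cv2.resize(s['pixels'][140:290,260:360],(400,600),interpolation=2)
im[:,400:]=cv2.resize(t['pixels'][190:310,310:390],(400,600),interpolation=2)
cv2.imwrite('pics/c10.png',im[:,:,::-1])
E
```

```text
clock: 25.92
tool_pos: [0.5001, -0.0508, 0.228]
orientation: [-179.9, 0.0, 93.8]
force: [-0.0, 0.1, -1.4]
opening: 0.0177
clock: 26.8
tool_pos: [0.5005, -0.05, 0.2297]
orientation: [-140.1, -0.0, 93.9]
force: [0.5, -0.8, -0.7]
opening: 0.0181
[  12.3   29.9    6.6   -5.6 -106.2  -98. ] [ 0.50045257 -0.05000146  0.22971183] [-1.40146377e+02 -1.34924002e-02  9.38751088e+01] [ 0.5225725  -0.77022632 -0.74207795]
```

View pics/c10.png

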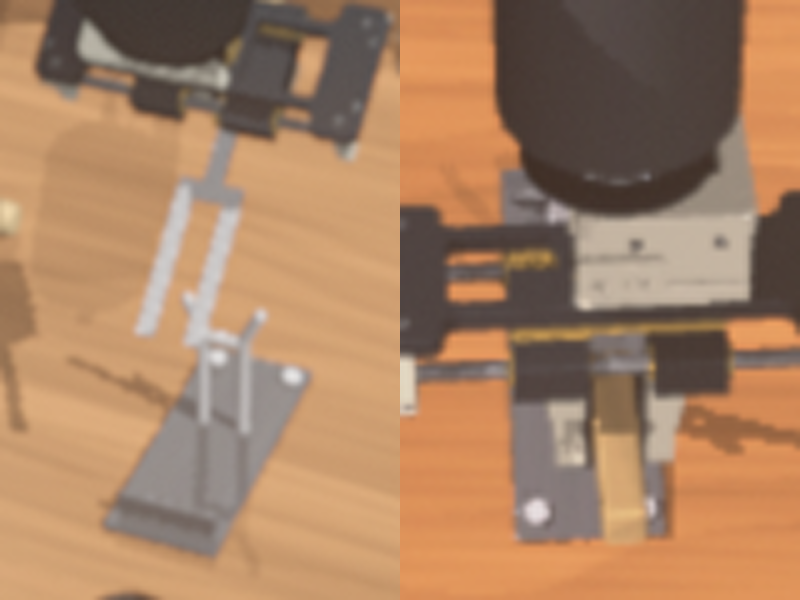

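The fork hangs above the rest in the same attitude as when lifted. I'll lower it straight down.

```bash
python3 -m pendant '[[[0,0,-8,0,0,0],[0,0,-25,0,0,0],[0,0,-48,0,0,0],[0,0,-70,0,0,0],[0,0,-90,0,0,0],[0,0,-106,0,0,0],[0,0,-118,0,0,0],[0,0,-126,0,0,0],[0,0,-131,0,0,0],[0,0,-134,0,0,0]]]' && python3 -m pendant '[[[0,0,-1,0,0,0],[0,0,-2,0,0,0],[0,0,-3,0,0,0],[0,0,-4,0,0,0],[0,0,-5,0,0,0],[0,0,-6,0,0,0],[0,0,-6.5,0,0,0],[0,0,-6.5,0,0,0]]]'
python3 - <<'E'
from m import *
o=get_obs();print(o['tool_pos'],o['orientation'],o['force'])
E
```

```text
clock: 28.15
tool_pos: [0.5005, -0.0504, 0.0956]
orientation: [-140.0, -0.0, 93.8]
force: [0.6, 0.2, -0.7]
opening: 0.0175
clock: 29.15
tool_pos: [0.5008, -0.0505, 0.0896]
orientation: [-140.1, -0.0, 93.9]
force: [1.9, 0.9, 4.7]
opening: 0.018
[ 0.50076242 -0.05048628  0.08957243] [-1.40061945e+02 -7.54541099e-03  9.38510757e+01] [1.8947504  0.85765678 4.71157121]
```

```bash
python3 -m pendant '[[[0,0,0.5,0,0,0],[0,0,0.5,0,0,0],[0,0,0.5,0,0,0],[0,0,0.5,0,0,0],[0,0,0.5,0,0,0],[0,0,0.5,0,0,0],[0,0,0.5,0,0,0],[0,0,0.5,0,0,0],[0,0,0.5,0,0,0],[0,0,0.5,0,0,0]]]' -1 && python3 -m pendant '[[[6,0.4,8,0,0,0],[20,1.4,24,0,0,0],[40,2.7,48,0,0,0],[60,4,72,0,0,0],[77,5,92,0,0,0],[77,5,130,0,0,0],[77,5,170,0,0,0],[77,5,200,0,0,0],[77,5,200,0,0,0]]]' && python3 -m pendant '[[[0,10,0,0.65,-9.9,0],[0,50,0,1.3,-19.9,0],[0,100,0,1.95,-29.9,0],[0,150,0,2.65,-39.9,0],[-30,200,0,2.65,-39.9,0],[-60,250,0,2.65,-39.9,0],[-90,300,0,2.65,-39.9,0],[-120,350,0,2.65,-39.9,0],[-150,400,0,2.65,-39.9,0],[-150,400,0,2.65,-39.9,0]]]' && python3 -m pendant '[[[-30,40,0,0,0,0],[-60,90,0,0,0,0],[-90,140,0,0,0,0],[-120,190,0,0,0,0],[-150,230,0,0,0,0],[-150,230,0,0,0,0]]]'
python3 - <<'E'
from lev2 import *
o=get_obs();print(o['tool_pos'],o['orientation'],o['force'])
s=snap('scene','s11');t=snap('top','t11')
im=np.zeros((600,800,3),np.uint8)
im[:300,:400]=cv2.resize(s['pixels'][240:330,390:510],(400,300),interpolation=2)
im[300:,:400]=cv2.resize(t['pixels'][185:275,150:270],(400,300),interpolation=2)
im[:300,400:]=cv2.resize(s['pixels'][180:285,260:400],(400,300),interpolation=2)
im[300:,400:]=cv2.resize(t['pixels'][215:305,290:410],(400,300),interpolation=2)
cv2.imwrite('pics/c11.png',im[:,:,::-1])
dish('s11',(390,220,490,330),115,145)
dish('t11',(160,180,260,280),115,145)
a=load('top0')['pixels'].astype(int);d=abs(a-t['pixels']).max(-1)>60
n,l,st,c=cv2.connectedComponentsWithStats(d.astype(np.uint8))
print([(x.round().tolist(),int(q[4])) for x,q in zip(c[1:],st[1:]) if q[4]>12])
E
```

```text
clock: 30.4
tool_pos: [0.5003, -0.0504, 0.0895]
orientation: [-140.0, -0.0, 93.8]
force: [0.9, 0.2, -0.5]
opening: 0.0876
clock: 31.52
tool_pos: [0.5784, -0.0456, 0.2928]
orientation: [-140.3, -0.0, 93.8]
force: [-0.0, -0.0, -0.1]
opening: 0.0876
clock: 32.78
tool_pos: [0.4253, 0.3574, 0.289]
orientation: [-180.0, 0.0, 94.1]
force: [-0.2, -1.0, -0.3]
opening: 0.0876
clock: 33.52
tool_pos: [0.2758, 0.5863, 0.288]
orientation: [-180.0, 0.1, 94.0]
force: [0.1, -1.7, 0.3]
opening: 0.0875
[0.27579964 0.58634378 0.28799091] [-1.79958056e+02  1.13617384e-01  9.39779316e+01] [ 0.09759243 -1.7327186   0.30633571]
s11 394 slope [6.41 0.92] z 127.5 ellipse [443.7 268.5] [16.6 25. ] ctr [619.2 296.7 128.5]
t11 546 slope [-14.87 -24.88] z 128.1 ellipse [201.6 228.3] [24.7 25.5] ctr [614.  297.3 129.1]
[([207.0, 230.0], 474), ([450.0, 244.0], 918), ([488.0, 245.0], 15), ([489.0, 260.0], 64), ([37.0, 390.0], 1448), ([17.0, 374.0], 21), ([262.0, 391.0], 15), ([22.0, 441.0], 615), ([318.0, 433.0], 121), ([165.0, 439.0], 41), ([203.0, 448.0], 572), ([294.0, 444.0], 20), ([358.0, 444.0], 89), ([265.0, 447.0], 137), ([372.0, 453.0], 326), ([263.0, 453.0], 174)]
```

View pics/c11.png

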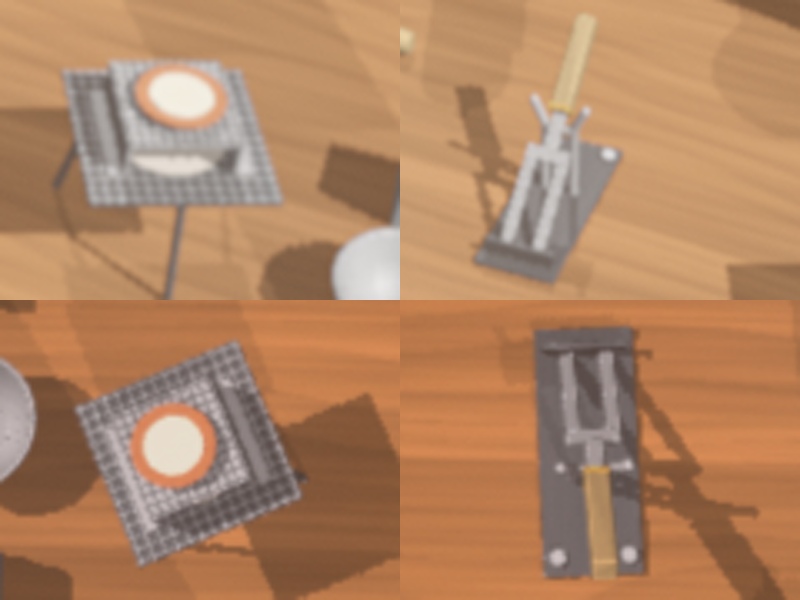

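```bash
python3 -c "
from plant import *
print(close_job())"
```

```text
the job is handed in; nothing more can be done
None
```

The rack, with its dish, is on the gauze, the fork is back in its rest, and the job was handed in at about 33.6 s on the clock. I gripped the fork at its handle, slid the prongs under the rack, and carried the rack level to the tripod. I then set it down, drew the fork straight out and lowered it back into the rest.

**Last checks**
- **Dish:** its centre is about 1–2 mm from the middle of the gauze in both cameras. In the carry pictures it had not slid on the rack; it was 1–2 mm off the rack's middle, as at the start. Drawing the fork out did not move it.
- **Rack:** the dish is at the right height for the rack to be flat on the gauze, and the picture shows it flat and square there. I did not measure the rack's centre separately after release.
- **Fork:** it lies in the rest, released about 2 mm short of where I gripped it. Lowering it pressed on the rest with about 5 N before release.
- **Everything else:** comparing before and after from above showed changes only at the tripod, the rack's old spot on the brick, and around the arm and its shadow.

**Disagreements**
- The two cameras differ by up to 5 mm in x, so I compared positions within each camera.
- The dish tilt fits from after the carry are not reliable: about 1–6° in the scene view and up to 30° from above, which I put down to bad depth pixels. I judged level from its height and the pictures instead; the fits while lifting were under 1°.

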